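Slide a coated strip off the gluing board and lay it on the drying rack

ROBOT

A 6-joint arm with a two-finger parallel gripper is mounted at the origin on the work surface. World frame = base frame: x ahead of the robot, y to its left, z up, the work surface at z = 0. Lengths are in mm, angles in rad, forces in N, time in s.
With the tool pointing down it reaches from about 350 to 875 mm from the base axis. Payload 4.2 kg.
Tool frame: the origin (TCP) lies at the very end of the fingers, on their centre line; the grasp point (between the pads) lies arm.grip_point_offset behind it (arm.grip_point_offset is the distance from the TCP to the grasp point, in mm); z points along the fingers, y is the line along which they close (so a half turn about z gives the same grasp; the last joint's range is limited). The gripper opens to 85 mm and grips with 20 to 120 N. Pads are 22 mm wide; open, the fingers measure 114 mm over their backs; the gripper's body (76 mm by 85 mm) begins 54 mm behind the grasp point. The pads swing forward as they close: fully open they stand 13 mm farther back than shut.
Start: joints at [1.424, 0.385, 0.008, 0, -1.194, -0.259], TCP at [246.688, 574.234, 231.312] pointing down, gripper open.
Joint ranges: [-3.14, 3.14], [-1.21, 2.06], [-1.07, 1.41], [-3.16, 2.05], [-2.99, -0.16], [-3.1, 3.1]. Speed limits (rad/s): [2.79, 2.79, 3.14, 3.14, 3.14, 3.14].

INTERFACE

Orientations are given as a unit quaternion [x, y, z, w].
In Python, from bench import arm, cams, ticket gives the robot as it stands.
- The arm moves only by the tool servo_tool, never from a script. Its argument "commands" is a list that holds one entry, the list of rows, each a list of 7 numbers: the closure in counts, from 0 (fully open) to 255 (shut), then the shift along the tool's x, y, z in m, then the turn, a rotation vector about the tool's x, y, z in degrees. In form: [[[grip, x, y, z, ax, ay, az], ...]]. A call has 1 to 10 rows; each row shifts and turns the commanded pose from where the row before left it, along the tool's axes as they then stand; what a row does not reach is not made up. A row lasts 1/12 s, in which the tool goes at most 41.7 mm and 7.16 degrees, less where a joint would pass 70% of its speed; a pose out of reach is approached as far as the arm can. A call with a gripper value outside its range is refused whole. The fingers move at their own pace and stop on an object; the grip force is fixed at half the most. Time passes only in rows, so rows that do not move let the fingers close. It gives the time, the measured TCP pose, the force, the opening and the grip force at its end, in the units of the state.
- arm.read_state(): the state, without advancing time (a new reading comes with each control period).
- cams.get_image(name): name is "scene" or "top" or "wrist"; returns a dict with "frame" (384x512x3 uint8, blue, green, red), "K" (3x3 intrinsics, pixels), "T" (4x4, takes a point from camera to world coordinates). Camera axes: x right, y up, looking along -z (the intrinsics and any distortion apply to the point x, -y, -z); pixel columns grow to the right and rows downward; lengths in mm; the calibration is good to about 2 mm. The wrist camera is an equidistant fisheye: a pixel r from the principal point sees the ray r / f radians off the axis. A picture is of the moment at which its call begins. There is no depth.
- ticket.job_done(): hands the job in; it is judged then, once.
The state is a dict: "clock": time; "joints": joint angles; "joint_vel": joint speeds; "joint_efforts": joint torques, N m; "position": TCP position; "ee_rot": TCP orientation; "contact_force": force on the tool from outside, world axes, zero at the start; "wrist_torque": the same for the moment, N m; "gripper_width": finger opening in mm; "grasp_force": force on a finger pad.
Only numpy, scipy, OpenCV 4.12 (cv2) and the standard library are available. Lean on these libraries where they do the work, as an engineer would, in place of code of your own. Each camera call takes 0.05 s, during which the arm holds its last target. There are 200 camera calls.

TASK

The long black strip on the gluing board is too thin to pick up where it lies. Keeping it flat on the board, slide it lengthwise with light pressure (the board sits on rubber buffers and must never be pressed hard) until one end hangs clear over the board's side edge, pick it up by that end and lay it gently, without dropping it, flat and centred across both rails of the drying rack. Leave everything else on the bench where it is.

Things in the scene. Friction and masses are not known exactly. Their poses are not given: they have to be found in the camera images.
- strip_center (a point): Centre (half-way up) of the strip: stiff flat black fibre, corner radius 9, 170 long x 48 wide x 3 thick, about 50 g, flat on the board. x runs along its length, y across, z up. Its friction on the board is about 0.35, less than that of gripper pads on it. It balances on the edge while less than half overhangs. The other black piece is much shorter.
- strip_end_a (a point): Middle of the strip's +x end edge (85 from its centre), half-way up.
- strip_end_b (a point): Middle of the strip's -x end edge (85 from its centre), half-way up.
- board_top (a point): Centre of the top face of the gluing board: grey laminate, 260 (its x) x 220 (its y) x 20 thick, top face 60 above the bench, no rims; side edges at y = +110 and -110. The strip lies roughly along its y axis, on the half nearer the robot. It stands on rubber buffers, so stiff (0.5 mm for 10 N) that measured heights cannot set the pressure: go by force.
- board: The same board; origin at the centre of its underside, 20 below the top face, same axes. A press of about 6 N is plenty to drag the strip over it; the board must never be loaded with more than 15 N in all.
- rack_top (a point): Centre of the drying rack at the height of its rail tops, 60 above the bench. Two aluminium rails, each 240 long (along x), 12 wide, 16 deep, stand 70 apart centre to centre at y = +35 and -35; the rack's wooden foot lies between and under the rails only (70 wide, 14 high), so the ends of a strip laid across the rails hang free, 44 beyond the rails on either side. Solid and fixed.
- strip: The strip again; origin at the centre of its underside, axes as for strip_center.
- rack: The drying rack, fixed to the bench; origin on the bench under its centre, axes as for rack_top (x along the rails, z up).
- heel: Bystander: short black heel piece, 3 thick, about 75 x 60, flat on the board, on the half farther from the robot.
- tin: Bystander: small flat round tin, diameter 52, 24 high, on the farther half of the board.
- tape: Bystander: red roll of tape lying flat, outer diameter 90, 28 high, near the far side of the bench.
- gluebrush: Bystander: flat glue brush, about 200 long, 16 high, lying on the bench between board and rack; origin near its metal band.
Mind the look-alikes: they are no part of the job. Of the things that look like the strip, the middle-sized one is meant.

How it is judged:
By the outcome, as a careful person would: the job done as asked, in the order asked, and still so for the second after the job is handed in, with the robot touching nothing.
It also fails if it takes over 58 s, if anything falls off the work surface, if the arm or the gripper's body presses on something with over 40 N, if the wrist force passes 120 N, or if a joint passes its speed limit or range.

## Working session

There is one attempt and no reset: what is moved stays moved. The work goes in short steps, Python scripts to look and compute and a tool call to move; the robot and the scene stay as the last step left them, time stands still between calls to the robot, and variables do not carry over. Pictures are saved under pics/ and viewed, at most 13 in all, crops included, and the job is handed in when it is done.

Besides the shell and the picture viewer there is one more tool, called after "Emit:" as a command line: name --argument value ..., lists and objects as JSON in quotes. servo_tool: Moves the arm, as the interface text tells. Its arguments: {"type":"object","properties":{"commands":{"type":"array","items":{"type":"array","items":{"type":"array","items":{"type":"number"}}}}},"required":["commands"]}

```bash
mkdir -p pics; ls; cat > h.py <<'E'
import numpy as np, cv2
from bench import arm, cams, ticket
def snap(n,f):
    d=cams.get_image(n); cv2.imwrite(f'pics/{f}.png',d['frame']); np.savez(f'pics/{f}.npz',K=d['K'],T=d['T'],n=n); return d
def world(f,uv,z):
    d=np.load(f'pics/{f}.npz'); K,T=d['K'],d['T']; out=[]
    for u,v in uv:
        x=(u-K[0,2])/K[0,0]; y=(v-K[1,2])/K[1,1]
        if str(d['n'])=='wrist':
            r=np.hypot(x,y); s=np.sin(r)/max(r,1e-9); ray=np.array([x*s,-y*s,-np.cos(r)])
        else: ray=np.array([x,-y,-1])
        w=T[:3,:3]@ray; o=T[:3,3]; out.append(o+w*(z-o[2])/w[2])
    return np.array(out)
E
python3 - <<'E'
from h import *
for n in('top','scene'):
    d=snap(n,n+'0'); print(d['K'],d['T'],[k for k in d])
    cv2.imwrite(f'pics/{n}0v.png',cv2.resize(d['frame'],(800,600),interpolation=3))
s=arm.read_state(); print(s, arm.grip_point_offset)
E
```

```text
pics
[[350.45471671   0.         254.84851131]
 [  0.         350.45471671 192.26533372]
 [  0.           0.           1.        ]] [[-2.65153059e-02  9.92796130e-01 -1.16845119e-01  4.26064497e+02]
 [-9.99531204e-01 -2.45406299e-02  1.83065688e-02 -1.70582993e+01]
 [ 1.53072379e-02  1.17275747e-01  9.92981414e-01  1.00549501e+03]
 [ 0.00000000e+00  0.00000000e+00  0.00000000e+00  1.00000000e+00]] ['frame', 'K', 'T']
[[495.52073819   0.         257.35146316]
 [  0.         495.52073819 186.46385627]
 [  0.           0.           1.        ]] [[ 6.77765293e-01 -6.08582768e-01  4.12627219e-01  9.82363904e+02]
 [ 7.35186637e-01  5.69771717e-01 -3.67233983e-01 -4.34172286e+02]
 [-1.16110449e-02  5.52256466e-01  8.33593414e-01  1.02969130e+03]
 [ 0.00000000e+00  0.00000000e+00  0.00000000e+00  1.00000000e+00]] ['frame', 'K', 'T']
{'clock': 0.1, 'joints': array([ 1.42362197e+00,  3.85498573e-01,  6.76212860e-03, -4.35460252e-04,
       -1.19397034e+00, -2.58600071e-01]), 'joint_vel': array([ 6.34789968e-05, -9.87536567e-04,  2.69370776e-03,  2.96335172e-03,
        4.70229166e-04, -1.08773703e-03]), 'joint_efforts': array([-3.07963674e-04, -3.93320775e+01,  1.88928688e+01,  4.19789091e+00,
       -2.58214372e-03,  7.54017329e-07]), 'position': array([246.48607411, 573.78537238, 230.31932693]), 'ee_rot': array([ 9.79472240e-01, -2.01576727e-01, -1.48871869e-04,  9.65017476e-04]), 'contact_force': array([-0.50789841, -0.33838141, -0.28134746]), 'wrist_torque': array([ 0.04668112,  0.00545229, -0.00520028]), 'grasp_force': 0.0, 'gripper_width': 85.56644646333262} 18.700000000000003
```

View pics/top0v.png

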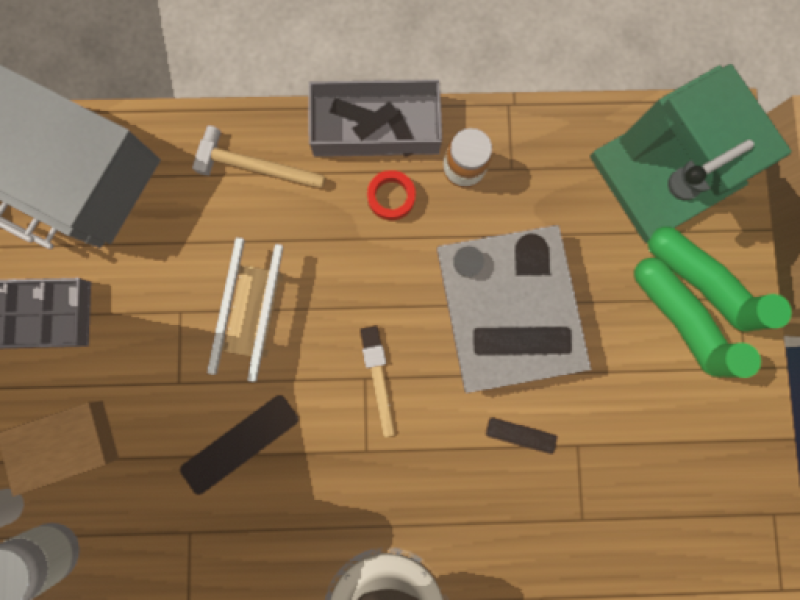

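View pics/scene0v.png

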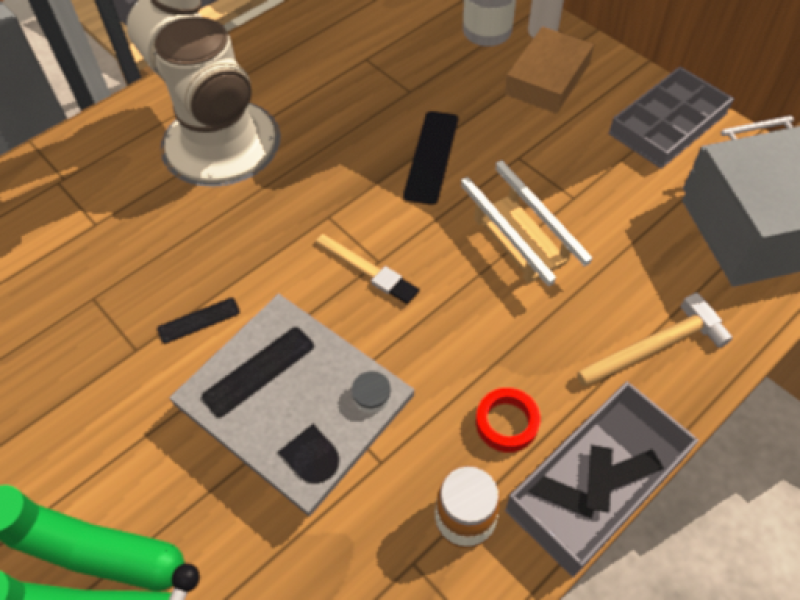

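```bash
python3 - <<'E'
from h import *
im=cv2.imread('pics/top0.png')
a=cv2.resize(im[140:255,275:385],None,fx=5,fy=5,interpolation=3)   # board
b=cv2.resize(im[145:250,125:210],None,fx=5,fy=5,interpolation=3)[:, :]
h=max(a.shape[0],b.shape[0]); c=np.zeros((575,975,3),np.uint8); c[:a.shape[0],:550]=a; c[:b.shape[0],550:975]=b
cv2.imwrite('pics/c1.png',a)
c2=cv2.resize(im[145:250,125:210],None,fx=5,fy=5,interpolation=3); cv2.imwrite('pics/c2.png',c2)
g=cv2.cvtColor(im,6)
m=((g<60)*255).astype(np.uint8); m[:, :270]=0; m[:200]=0; m[236:]=0; m[:,378:]=0
n,l,s,ce=cv2.connectedComponentsWithStats(m); k=1+s[1:,4].argmax(); print(s[k],ce[k])
p=np.argwhere(l==k)[:,::-1].astype(np.float32); r=cv2.minAreaRect(p); print(r)
W=world('top0',cv2.boxPoints(r),61.5); print(W, np.linalg.norm(np.diff(W,axis=0),axis=1),W.mean(0))
B=world('top0',np.array([(438,246),(559,226),(590,371),(468,391)])*.64-.2,60);print(B,np.linalg.norm(np.diff(B,axis=0),axis=1),B.mean(0))
E
```

```text
[310 210  55  16 377] [345.76127321 217.53580902]
((337.0, 217.5), (15.0, 54.0), 90.0)
[[ 485.20674731 -182.23221626   61.5       ]
 [ 481.46755251 -328.86760473   61.5       ]
 [ 441.04245755 -326.3087735    61.5       ]
 [ 444.85811402 -180.41433743   61.5       ]] [146.68305537  40.50599856 145.94432401] [ 463.14371785 -254.45573298   61.5       ]
[[ 632.64685752 -106.61128016   60.        ]
 [ 663.83311038 -322.92394669   60.        ]
 [ 407.3607823  -360.94593528   60.        ]
 [ 379.09889155 -149.09611524   60.        ]] [218.54919829 259.27538774 213.72664953] [ 520.73491044 -234.89431934   60.        ]
```

View pics/c1.png

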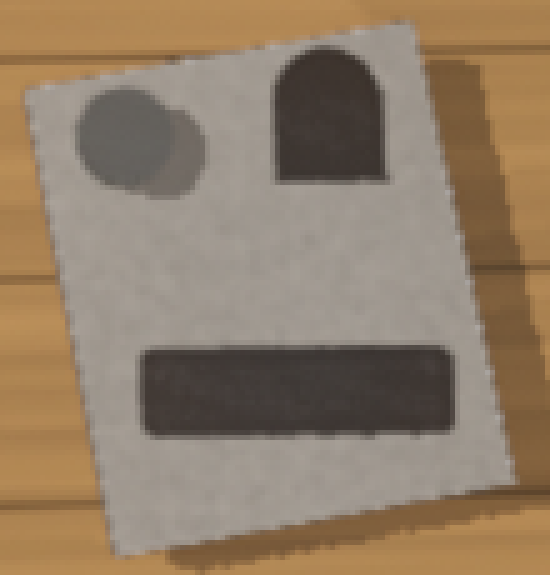

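View pics/c2.png

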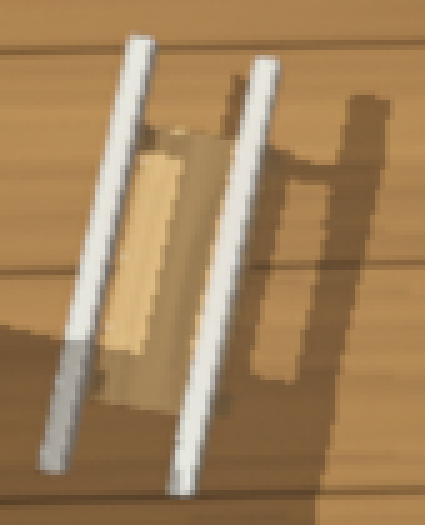

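```bash
python3 - <<'E'
from h import *
A=lambda p,ox,oy:np.array(p)/5-.4+[ox,oy]
def show(W):
    print(W.round(1).tolist(),np.linalg.norm(np.diff(W,axis=0),axis=1).round(1),W.mean(0).round(1))
S=world('top0',A([(140,346),(455,345),(456,433),(140,438)],275,140),63);show(S)
B=world('top0',A([(24,91),(410,21),(516,483),(117,556)],275,140),60);show(B)
R=world('top0',A([(141,36),(265,57),(182,495),(54,473)],125,145),60);show(R)
an=lambda d:np.degrees(np.arctan2(d[1],d[0]))
print('strip dir',an((S[0]+S[3]-S[1]-S[2])),'board y',an(B[0]+B[3]-B[1]-B[2]),'board x',an(B[0]+B[1]-B[2]-B[3]),'rail',an(R[0]+R[1]-R[2]-R[3]))
from scipy.spatial.transform import Rotation as Ro
print(Ro.from_quat(arm.read_state()['ee_rot']).as_matrix().round(3))
print(B[0]+B[3]-B[1]-B[2])
d=np.load('pics/scene0.npz');
# scene check: corners read at 800 scale
print(world('scene0',np.array([(245,372)])*.64,63), 'strip px in scene approx (258,371)', world('scene0',np.array([(258,371),(527,222)])*.64,62))
E
```

```text
[[488.9, -162.1, 63.0], [485.1, -333.0, 63.0], [437.7, -330.5, 63.0], [439.5, -160.0, 63.0]] [170.9  47.4 170.5] [ 462.8 -246.4   63. ]
[[631.1, -104.6, 60.0], [665.7, -320.4, 60.0], [410.1, -362.2, 60.0], [377.2, -145.5, 60.0]] [218.5 259.  219.2] [ 521.  -233.2   60. ]
[[655.9, 242.3, 60.0], [642.6, 174.6, 60.0], [406.0, 218.7, 60.0], [419.5, 286.6, 60.0]] [ 69.  240.7  69.2] [531.  230.6  60. ]
strip dir 89.05978548425738 board y 98.86985024955658 board x 9.226398067713406 rail -10.595240879938904
[[ 0.919 -0.395 -0.001]
 [-0.395 -0.919 -0.002]
 [ 0.     0.002 -1.   ]]
[-67.49747416 432.51877646   0.        ]
[[ 452.91696564 -261.55856899   63.        ]] strip px in scene approx (258,371) [[ 463.60148009 -247.02928737   62.        ]
 [ 541.83929632  226.78209453   62.        ]]
```

Emit:
servo_tool --commands '[[[255,0,0,0,0,0,6.76],[255,0,0,0,0,0,6.76],[255,0,0,0,0,0,6.76],[255,0,0,0,0,0,6.76],[255,0,0,0,0,0,6.76],[255,0,0,0,0,0,6.76],[255,0,0,0,0,0,6.76],[255,0,0,0,0,0,6.76],[255,0,0,0,0,0,6.76],[255,0,0,0,0,0,6.76]]]'

```text
clock: 0.93
position: [246.6, 573.9, 230.6]
ee_rot: [-0.7, 0.714, -0.0, -0.001]
contact_force: [-0.2, -0.2, 0.4]
gripper_width: 0.1
grasp_force: 0.0
```

Emit:
servo_tool --commands '[[[255,0.03,-0.024,0,0,0,0],[255,0.03,-0.024,0,0,0,0],[255,0.03,-0.024,0,0,0,0],[255,0.03,-0.024,0,0,0,0],[255,0.03,-0.024,0,0,0,0],[255,0.03,-0.024,0,0,0,0],[255,0.03,-0.024,0,0,0,0],[255,0.03,-0.024,0,0,0,0],[255,0.03,-0.024,0,0,0,0],[255,0.03,0,0.01,0,0,0]]]'

```text
clock: 1.77
position: [462.0, 270.3, 222.4]
ee_rot: [-0.701, 0.713, -0.001, 0.002]
contact_force: [1.2, 0.4, 0.8]
gripper_width: -0.0
grasp_force: 0.0
```

Emit:
servo_tool --commands '[[[255,0.038,0,0.005,0,0,0],[255,0.038,0,0.005,0,0,0],[255,0.038,0,0.005,0,0,0],[255,0.038,0,0.005,0,0,0],[255,0.038,0,0.005,0,0,0],[255,0.038,0,0.005,0,0,0],[255,0.038,0,0.005,0,0,0],[255,0.038,0,0.005,0,0,0],[255,0.038,0,0.005,0,0,0],[255,0.038,0,0.005,0,0,0]]]'

```text
clock: 2.6
position: [451.9, -110.7, 171.0]
ee_rot: [-0.702, 0.712, 0.0, -0.0]
contact_force: [0.3, -0.1, 0.3]
gripper_width: 0.2
grasp_force: 0.0
```

Emit:
servo_tool --commands '[[[255,0.03,-0.003,0,0,0,0],[255,0.03,-0.003,0.015,0,0,0],[255,0.03,-0.003,0.015,0,0,0],[255,0.03,-0.003,0.02,0,0,0],[255,0.0255,-0.0011,0.02,0,0,0],[255,0,0,0.015,0,0,0],[255,0,0,0.008,0,0,0],[255,0,0,0,0,0,0],[255,0,0,0,0,0,0]]]'

```text
clock: 3.35
position: [463.5, -254.2, 78.3]
ee_rot: [-0.702, 0.712, 0.0, -0.0]
contact_force: [0.8, -0.5, 1.4]
gripper_width: 0.0
grasp_force: 0.0
```

```bash
python3 - <<'E'
from h import *
snap('top','t1'); d=snap('wrist','w1'); cv2.imwrite('pics/w1v.png',cv2.resize(d['frame'],(768,576)))
s=arm.read_state();print(s['position'],s['contact_force'],s['clock'],arm.grip_point_offset)
from scipy.spatial.transform import Rotation as Ro
print(Ro.from_quat(s['ee_rot']).as_matrix().round(4))
E
```

```text
[ 464.38178572 -254.08129631   79.46923587] [-0.38501548  0.43562839  0.34086428] 3.45 18.700000000000003
[[-1.330e-02 -9.999e-01  2.000e-03]
 [-9.999e-01  1.330e-02 -6.000e-04]
 [ 6.000e-04 -2.000e-03 -1.000e+00]]
```

View pics/w1v.png

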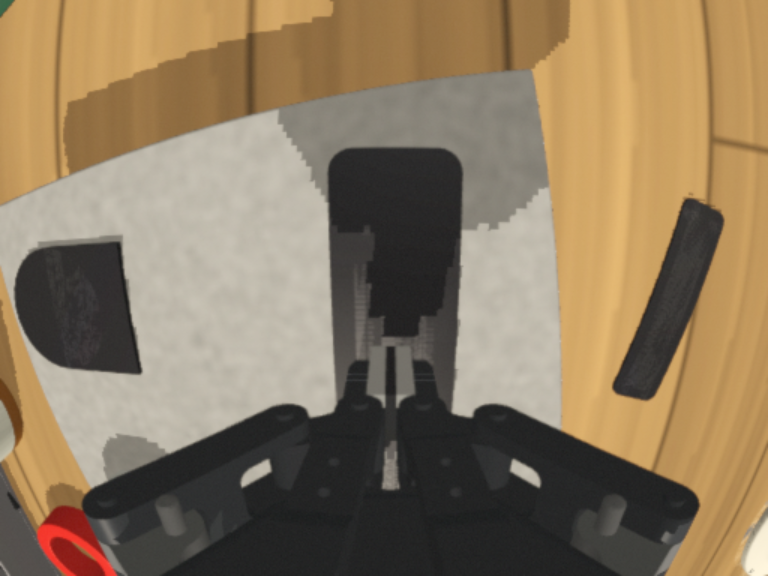

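Emit:
servo_tool --commands '[[[255,0,0,0.004,0,0,0],[255,0,0,0.004,0,0,0],[255,0,0,0.003,0,0,0],[255,0,0,0,0,0,0],[255,0,0,0,0,0,0],[255,0,0,0,0,0,0]]]'

```text
clock: 3.95
position: [463.6, -254.5, 67.4]
ee_rot: [-0.702, 0.712, -0.0, -0.0]
contact_force: [-0.6, -0.8, 0.0]
gripper_width: -0.0
grasp_force: 0.0
```

Emit:
servo_tool --commands '[[[255,0,0,0.001,0,0,0],[255,0,0,0,0,0,0],[255,0,0,0,0,0,0]]]'

```text
clock: 4.2
position: [463.5, -254.6, 66.3]
ee_rot: [-0.702, 0.712, -0.0, 0.0]
contact_force: [0.2, -0.4, -0.1]
gripper_width: -0.0
grasp_force: 0.0
```

Emit:
servo_tool --commands '[[[255,0,0,0.001,0,0,0],[255,0,0,0,0,0,0],[255,0,0,0,0,0,0]]]'

```text
clock: 4.45
position: [463.4, -254.6, 65.2]
ee_rot: [-0.702, 0.712, 0.0, -0.0]
contact_force: [0.8, 0.5, -0.1]
gripper_width: 0.4
grasp_force: 0.0
```

Emit:
servo_tool --commands '[[[255,0,0,0.0005,0,0,0],[255,0,0,0.0005,0,0,0],[255,0,0,0,0,0,0]]]'

```text
clock: 4.7
position: [463.4, -254.5, 64.2]
ee_rot: [-0.702, 0.712, 0.0, -0.0]
contact_force: [-0.3, 0.7, 0.7]
gripper_width: 0.1
grasp_force: 0.0
```

Emit:
servo_tool --commands '[[[255,0,0,0.0004,0,0,0],[255,0,0,0,0,0,0]]]'

```text
clock: 4.87
position: [463.5, -254.5, 63.8]
ee_rot: [-0.702, 0.712, 0.0, -0.0]
contact_force: [-0.0, -1.0, 0.2]
gripper_width: 0.2
grasp_force: 0.0
```

Emit:
servo_tool --commands '[[[255,0,0,0.0004,0,0,0],[255,0,0,0,0,0,0]]]'

```text
clock: 5.03
position: [463.4, -254.6, 63.4]
ee_rot: [-0.702, 0.712, 0.0, -0.0]
contact_force: [-0.6, 0.3, 0.5]
gripper_width: -0.4
grasp_force: 0.0
```

Emit:
servo_tool --commands '[[[255,0,0,0.0003,0,0,0],[255,0,0,0,0,0,0]]]'

```text
clock: 5.2
position: [463.5, -254.6, 63.2]
ee_rot: [-0.702, 0.712, 0.0, -0.0]
contact_force: [-0.5, -0.2, 0.1]
gripper_width: -0.0
grasp_force: 0.0
```

Emit:
servo_tool --commands '[[[255,0,0,0.0003,0,0,0],[255,0,0,0,0,0,0]]]'

```text
clock: 5.37
position: [463.5, -254.6, 63.0]
ee_rot: [-0.702, 0.712, -0.0, -0.0]
contact_force: [-0.1, 0.9, 0.7]
gripper_width: -0.0
grasp_force: 0.3
```

Emit:
servo_tool --commands '[[[255,0,0,0.0003,0,0,0],[255,0,0,0,0,0,0]]]'

```text
clock: 5.53
position: [463.6, -254.6, 62.9]
ee_rot: [-0.702, 0.712, -0.0, -0.0]
contact_force: [-0.3, 0.5, 3.6]
gripper_width: -0.1
grasp_force: 1.3
```

Emit:
servo_tool --commands '[[[255,0,0,0.0002,0,0,0],[255,0,0,0,0,0,0]]]'

```text
clock: 5.7
position: [463.6, -254.6, 62.8]
ee_rot: [-0.702, 0.712, -0.0, -0.0]
contact_force: [-1.1, 0.5, 4.4]
gripper_width: 0.2
grasp_force: 2.2
```

Emit:
servo_tool --commands '[[[255,0,0,0.0002,0,0,0],[255,-0.001,0,0,0,0,0],[255,-0.003,0,0,0,0,0],[255,-0.003,0,0,0,0,0],[255,-0.003,0,0,0,0,0]]]'

```text
clock: 6.12
position: [464.5, -244.7, 62.7]
ee_rot: [-0.702, 0.712, -0.001, 0.0]
contact_force: [0.0, -2.0, 5.6]
gripper_width: 0.1
grasp_force: 2.7
```

Emit:
servo_tool --commands '[[[255,-0.004,0,0,0,0,0],[255,-0.004,0,0,0,0,0],[255,-0.004,0,0,0,0,0],[255,-0.004,0,0,0,0,0],[255,-0.004,0,0,0,0,0]]]'

```text
clock: 6.53
position: [464.7, -224.5, 62.7]
ee_rot: [-0.702, 0.712, -0.001, 0.0]
contact_force: [0.1, -2.0, 6.0]
gripper_width: 0.1
grasp_force: 2.7
```

```bash
cat > q.py <<'E'
from h import *
def strip(f,thr=60):
    im=cv2.imread(f'pics/{f}.png'); g=cv2.cvtColor(im,6)[195:240,300:385]
    cv2.imwrite(f'pics/{f}c.png',cv2.resize(cv2.imread(f'pics/{f}.png')[130:260,240:390],None,fx=4.5,fy=4.5,interpolation=3))
import sys; n=sys.argv[1]; snap('top',n); strip(n)
E
python3 q.py t2
```

```text
(no output)
```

View pics/t2c.png

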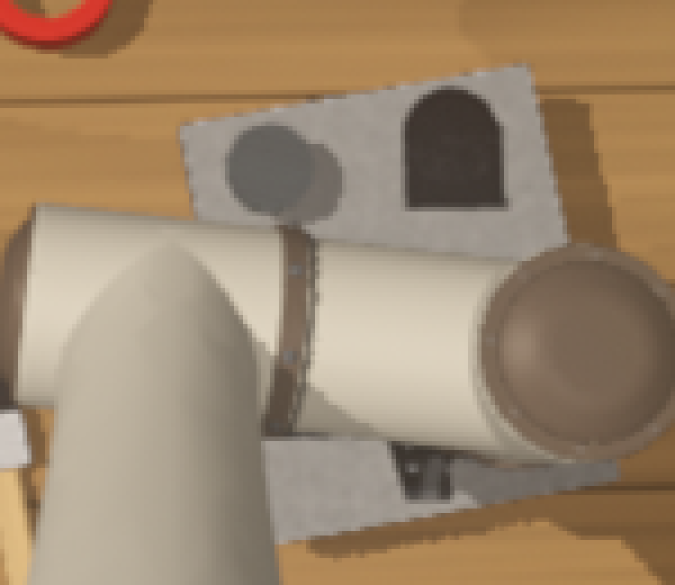

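Emit:
servo_tool --commands '[[[255,-0.004,0,0,0,0,0],[255,-0.004,0,0,0,0,0],[255,-0.004,0,0,0,0,0],[255,-0.004,0,0,0,0,0],[255,-0.004,0,0,0,0,0]]]'

```text
clock: 7.0
position: [465.0, -204.4, 62.7]
ee_rot: [-0.702, 0.712, -0.001, 0.0]
contact_force: [0.0, -2.3, 5.4]
gripper_width: 0.2
grasp_force: 2.8
```

Emit:
servo_tool --commands '[[[255,-0.004,0,0,0,0,0],[255,-0.004,0,0,0,0,0],[255,-0.004,0,0,0,0,0],[255,-0.004,0,0,0,0,0],[255,-0.004,0,0,0,0,0]]]'

```text
clock: 7.42
position: [465.2, -184.4, 62.7]
ee_rot: [-0.702, 0.712, -0.001, 0.0]
contact_force: [0.5, -2.3, 5.1]
gripper_width: 0.0
grasp_force: 2.8
```

Emit:
servo_tool --commands '[[[255,-0.004,0,0,0,0,0],[255,-0.004,0,0,0,0,0],[255,-0.004,0,0,0,0,0],[255,-0.003,0,0,0,0,0]]]'

```text
clock: 7.75
position: [465.4, -169.3, 62.7]
ee_rot: [-0.702, 0.712, -0.001, 0.0]
contact_force: [0.2, -1.8, 5.6]
gripper_width: -0.0
grasp_force: 2.8
```

```bash
python3 - <<'E'
from h import *
d=snap('wrist','w2'); cv2.imwrite('pics/w2v.png',cv2.resize(d['frame'],(768,576)))
s=arm.read_state();print(s['position'],s['contact_force'],s['clock'])
print(world('w1',np.array([(395,148),(335,300),(464,215)])/1.5,63))
E
```

```text
[ 465.44040603 -168.93244745   62.69316069] [-1.00240739 -0.20429579  5.96451234] 7.8
[[ 461.13120515 -330.76987248   63.        ]
 [ 484.14875356 -275.53066307   63.        ]
 [ 436.62837155 -306.83518923   63.        ]]
```

View pics/w2v.png

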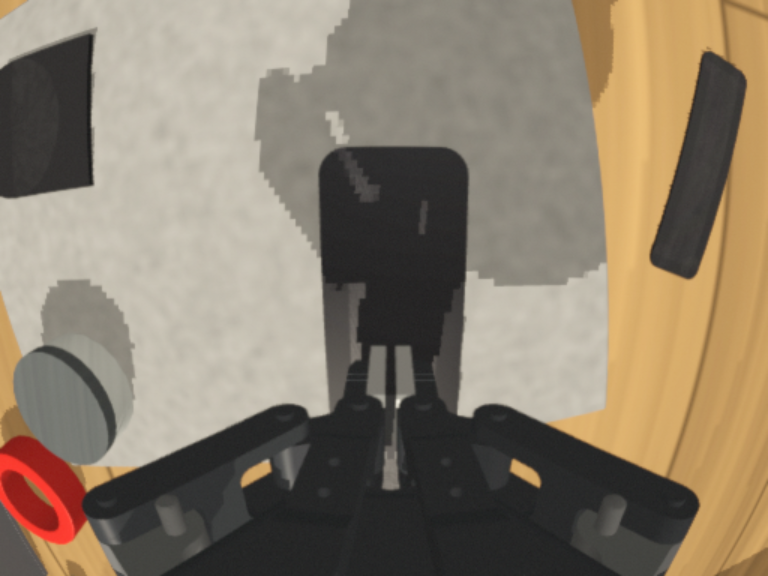

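```bash
python3 - <<'E'
from h import *
print(world('w2',np.array([(394,147),(319,190),(468,190),(325,330),(464,330)])/1.5,63))
E
```

```text
[[ 462.8969926  -245.64602835   63.        ]
 [ 486.97007041 -232.52950136   63.        ]
 [ 439.42507406 -231.95550545   63.        ]
 [ 487.29540342 -185.04559835   63.        ]
 [ 439.49442891 -184.40393919   63.        ]]
```

Emit:
servo_tool --commands '[[[255,-0.004,0,0,0,0,0],[255,-0.003,0,0,0,0,0],[255,0,0,-0.0005,0,0,0],[255,0,0,-0.003,0,0,0],[255,0,0,-0.01,0,0,0],[255,0,0,-0.03,0,0,0],[0,0,0,-0.035,0,0,0],[0,0,0,-0.035,0,0,0],[0,0,0,-0.02,0,0,0]]]'

```text
clock: 8.55
position: [465.6, -162.6, 198.9]
ee_rot: [-0.702, 0.712, -0.001, 0.001]
contact_force: [0.5, 0.4, 0.2]
gripper_width: 35.9
grasp_force: 0.0
```

Emit:
servo_tool --commands '[[[0,-0.02,0.0013,0,0,0,0],[0,-0.03,0.001,0,0,0,0],[0,-0.0216,0.001,0.03,0,0,0],[0,0,0,0.03,0,0,0],[0,0,0,0.02,0,0,0],[0,0,0,0.01,0,0,0],[0,0,0,0,0,0,0]]]'

```text
clock: 9.13
position: [459.7, -90.8, 102.6]
ee_rot: [-0.702, 0.713, 0.003, -0.003]
contact_force: [0.1, -0.3, -0.5]
gripper_width: 85.4
grasp_force: 0.0
```

```bash
python3 - <<'E'
from h import *
d=snap('wrist','w3'); cv2.imwrite('pics/w3v.png',cv2.resize(d['frame'],(768,576)))
d=snap('scene','s3'); 
s=arm.read_state();print(s['position'],s['contact_force'],s['clock'],s['gripper_width'],arm.grip_point_offset)
E
```

```text
[462.25277989 -90.90481392 105.37110704] [0.72238562 1.40766186 0.84928428] 9.2333 85.29112271655393 18.700000000000003
```

View pics/w3v.png

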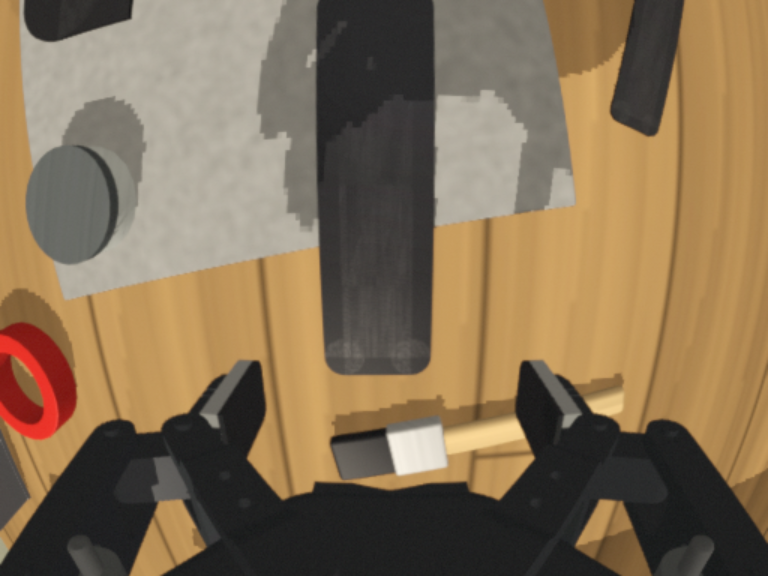

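```bash
python3 - <<'E'
from h import *
print(world('w3',np.array([(378,374),(325,330),(433,330),(317,150),(435,150),(317,250),(435,222)])/1.5,[63][0]), np.load('pics/w3.npz')['T'])
E
```

```text
[[ 464.9596289   -69.37307015   63.        ]
 [ 487.76453974  -91.19559843   63.        ]
 [ 440.32691385  -90.42831216   63.        ]
 [ 487.58177951 -168.42745841   63.        ]
 [ 439.92052921 -167.42656824   63.        ]
 [ 489.18040972 -126.92329641   63.        ]
 [ 439.98392964 -137.80149873   63.        ]] [[-9.99860678e-01 -1.63018508e-02  3.58803750e-03  4.59602624e+02]
 [ 1.46726849e-02 -9.60841193e-01 -2.76710885e-01 -1.61370347e+02]
 [ 7.95843379e-03 -2.76619687e-01  9.60946519e-01  2.44942089e+02]
 [ 0.00000000e+00  0.00000000e+00  0.00000000e+00  1.00000000e+00]]
```

Emit:
servo_tool --commands '[[[0,0,-0.0015,0.02,0,0,0],[0,0,0,0.02,0,0,0],[0,0,0,0.015,0,0,0],[0,0,0,0.007,0,0,0],[0,0,0,0.003,0,0,0],[0,0,0,0,0,0,0],[0,0,0,0,0,0,0],[0,0,0,0,0,0,0]]]'

```text
clock: 9.9
position: [465.0, -90.9, 41.8]
ee_rot: [-0.702, 0.712, -0.001, 0.001]
contact_force: [-1.0, 0.6, -0.2]
gripper_width: 85.4
grasp_force: 0.0
```

```bash
python3 - <<'E'
from h import *
s=arm.read_state();print(s['position'],s['contact_force'],s['clock'],s['gripper_width'])
E
```

```text
[465.02385289 -90.89505462  41.77041856] [-0.98664686  0.63204055 -0.1882248 ] 9.9 85.43841092098067
```

Emit:
servo_tool --commands '[[[70,0,0,0,0,0,0],[90,0,0,0,0,0,0],[98,0,0,0,0,0,0],[104,0,0,0,0,0,0],[110,0,0,0,0,0,0],[116,0,0,0,0,0,0],[125,0,0,0,0,0,0],[255,0,0,0,0,0,0],[255,0,0,0,0,0,0],[255,0,0,0,0,0,0]]]'

```text
clock: 10.73
position: [464.2, -91.0, 40.8]
ee_rot: [-0.702, 0.712, -0.0, 0.0]
contact_force: [-0.0, 0.4, 1.6]
gripper_width: 45.9
grasp_force: 60.9
```

Emit:
servo_tool --commands '[[[255,0,0,0,0,0,0],[255,0,0,0,0,0,0]]]'

```text
clock: 10.9
position: [464.2, -90.9, 40.8]
ee_rot: [-0.702, 0.712, -0.0, 0.0]
contact_force: [-1.2, 0.3, 2.1]
gripper_width: 45.7
grasp_force: 60.9
```

Emit:
servo_tool --commands '[[[255,0,0,-0.001,0,0,0],[255,0,0,-0.002,0,0,0],[255,0,0,-0.004,0,0,0],[255,0,0,-0.006,0,0,0],[255,0,0,-0.01,0,0,0],[255,0,0,-0.015,0,0,0],[255,0,0,-0.02,0,0,0],[255,0,0,-0.02,0,0,0],[255,0,0,-0.01,0,0,0],[255,0,0,-0.005,0,0,0]]]'

```text
clock: 11.73
position: [465.1, -90.9, 136.0]
ee_rot: [-0.702, 0.712, -0.001, 0.002]
contact_force: [-0.3, -0.2, -0.9]
gripper_width: 45.8
grasp_force: 61.3
```

Emit:
servo_tool --commands '[[[255,0,0,0,0,0,0],[255,0,0,0,0,0,0]]]'

```text
clock: 11.9
position: [463.7, -90.9, 133.5]
ee_rot: [-0.702, 0.712, 0.0, -0.0]
contact_force: [-0.1, -0.2, -0.2]
gripper_width: 46.0
grasp_force: 61.3
```

```bash
python3 - <<'E'
from h import *
d=snap('scene','s4'); a=d['frame'][100:340,60:380]
w=snap('wrist','w4')['frame']
c=np.hstack([cv2.resize(a,(400,300),interpolation=3),cv2.resize(w,(400,300))]); cv2.imwrite('pics/m4.png',c)
s=arm.read_state();print(s['position'],s['contact_force'],s['wrist_torque'],s['clock'],s['gripper_width'])
E
```

```text
[463.36030847 -91.0097136  132.81980143] [ 0.47191918 -0.73089343 -1.03991879] [ 0.0584671   0.00799435 -0.03409168] 12.0 45.781605836310376
```

View pics/m4.png

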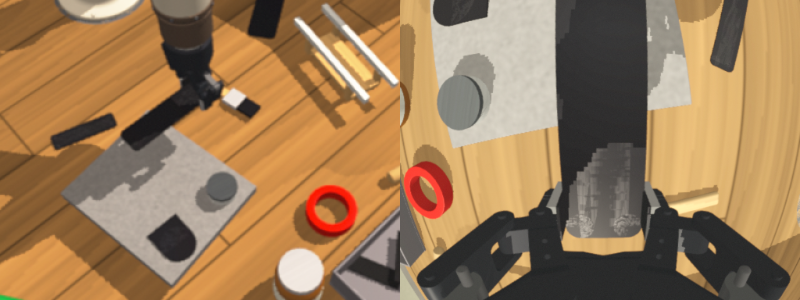

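```bash
python3 - <<'E'
from h import *
im=cv2.imread('pics/w4.png'); g=cv2.cvtColor(im,6)
p=[(205*1.28,236*1.28)]
for z in(150,155,160):
    print(z,world('w4',p,z)[0].round(1))
    for v in (10,60,110,150):
        row=g[v,180:340].astype(float); dif=np.abs(np.gradient(cv2.GaussianBlur(g,(3,3),0)[v,180:340].astype(float)))
        l=180+dif[:60].argmax(); r=180+80+dif[80:].argmax()
        W=world('w4',[(l,v),(r,v)],z); print(v,l,r,W.round(1).tolist(),np.linalg.norm(W[0]-W[1]).round(1))
E
```

```text
150 [462.3 -67.1 150. ]
10 199 314 [[487.4, -206.9, 150.0], [438.7, -206.0, 150.0]] 48.8
60 198 316 [[487.8, -184.0, 150.0], [438.4, -183.2, 150.0]] 49.4
110 199 316 [[487.9, -162.5, 150.0], [438.6, -161.7, 150.0]] 49.3
150 201 316 [[487.7, -145.2, 150.0], [438.4, -144.5, 150.0]] 49.3
155 [462.3 -70.8 155. ]
10 199 314 [[486.4, -205.1, 155.0], [439.6, -204.2, 155.0]] 46.8
60 198 316 [[486.8, -183.2, 155.0], [439.4, -182.3, 155.0]] 47.4
110 199 316 [[486.9, -162.4, 155.0], [439.5, -161.7, 155.0]] 47.3
150 201 316 [[486.7, -145.9, 155.0], [439.4, -145.2, 155.0]] 47.4
160 [462.3 -74.6 160. ]
10 199 314 [[485.4, -203.3, 160.0], [440.5, -202.4, 160.0]] 44.9
60 198 316 [[485.8, -182.3, 160.0], [440.3, -181.5, 160.0]] 45.5
110 199 316 [[485.8, -162.4, 160.0], [440.5, -161.7, 160.0]] 45.4
150 201 316 [[485.7, -146.5, 160.0], [440.3, -145.9, 160.0]] 45.4
```

Emit:
servo_tool --commands '[[[255,0,0,0,0,0,1.84],[255,0,0,0,0,0,2],[255,0,0,0,0,0,2],[255,0,0,0,0,0,2],[255,0,0,0,0,0,2],[255,-0.015,0,0,0,0,0],[255,-0.025,0,0,0,0,0],[255,-0.03,-0.001,0,0,0,0],[255,-0.03,-0.001,0,0,0,0],[255,-0.03,-0.001,0,0,0,0]]]'

```text
clock: 12.83
position: [490.8, 37.2, 132.7]
ee_rot: [-0.638, 0.77, 0.0, -0.001]
contact_force: [1.3, 0.0, -1.5]
gripper_width: 45.9
grasp_force: 61.3
```

Emit:
servo_tool --commands '[[[255,-0.03,-0.001,0,0,0,0],[255,-0.03,-0.001,0,0,0,0],[255,-0.03,-0.001,0,0,0,0],[255,-0.03,-0.001,0,0,0,0],[255,-0.03,0,0,0,0,0],[255,-0.03,0,0,0,0,0],[255,-0.03,0,0,0,0,0],[255,-0.03,0,0,0,0,0],[255,-0.015,0,0,0,0,0],[255,-0.007,0,0,0,0,0]]]'

```text
clock: 13.67
position: [543.6, 294.8, 132.1]
ee_rot: [-0.639, 0.769, -0.0, -0.001]
contact_force: [-0.5, -0.5, -0.9]
gripper_width: 46.2
grasp_force: 61.3
```

Emit:
servo_tool --commands '[[[255,0,0,0,0,0,0],[255,0,0,0,0,0,0],[255,0,0,0,0,0,0],[255,0,0,0,0,0,0]]]'

```text
clock: 14.0
position: [543.5, 291.5, 133.8]
ee_rot: [-0.638, 0.77, 0.0, -0.0]
contact_force: [1.0, 0.4, 0.9]
gripper_width: 45.8
grasp_force: 61.3
```

```bash
python3 - <<'E'
from h import *
d=snap('wrist','w5'); cv2.imwrite('pics/w5v.png',cv2.resize(d['frame'],(768,576)))
s=arm.read_state();print(s['position'],s['contact_force'],s['clock'],s['gripper_width'])
from scipy.spatial.transform import Rotation as Ro
print(Ro.from_quat(s['ee_rot']).as_matrix().round(4))
E
```

```text
[543.6445492  291.68202482 133.94128058] [-1.03482686 -0.36734995 -1.10798078] 14.05 46.26816201919722
[[-1.868e-01 -9.824e-01 -2.000e-04]
 [-9.824e-01  1.868e-01 -1.000e-04]
 [ 1.000e-04  1.000e-04 -1.000e+00]]
```

View pics/w5v.png

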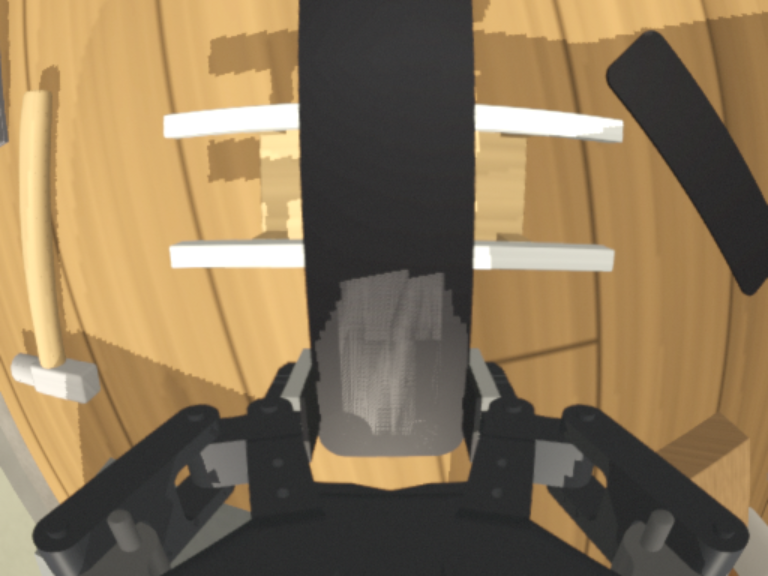

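```bash
python3 - <<'E'
from h import *
p=np.array([(171,244),(171,268),(613,249),(613,271),(164,115),(164,138),(622,121),(622,142),(389,456)])/1.5
W=world('w5',p,60); print(W.round(1).tolist()); print(world('w5',p[-1:],156.3))
print(np.load('pics/w5.npz')['T'][:3,3])
E
```

```text
[[651.8, 236.3, 60.0], [655.8, 249.0, 60.0], [419.8, 283.0, 60.0], [420.5, 295.2, 60.0], [639.3, 168.6, 60.0], [641.8, 180.6, 60.0], [405.8, 215.6, 60.0], [407.6, 226.7, 60.0], [561.5, 384.2, 60.0]]
[[547.53915412 311.99387015 156.3       ]]
[530.21422143 222.15948892 276.11189462]
```

Emit:
servo_tool --commands '[[[255,-0.002,0.0014,0.01,0,0,0],[255,0,0,0.02,0,0,0],[255,0,0,0.02,0,0,0],[255,0,0,0.015,0,0,0],[255,0,0,0.01,0,0,0],[255,0,0,0.006,0,0,0],[255,0,0,0.004,0,0,0],[255,0,0,0,0,0,0],[255,0,0,0,0,0,0],[255,0,0,0,0,0,0]]]'

```text
clock: 14.88
position: [543.3, 295.6, 49.7]
ee_rot: [-0.638, 0.77, -0.0, 0.001]
contact_force: [0.3, -0.1, -0.5]
gripper_width: 45.9
grasp_force: 61.3
```

Emit:
servo_tool --commands '[[[255,0,0,0,0,0,0],[255,0,0,0,0,0,0]]]'

```text
clock: 15.05
position: [543.0, 295.4, 49.4]
ee_rot: [-0.638, 0.77, 0.0, 0.001]
contact_force: [-0.4, 0.4, 0.0]
gripper_width: 45.8
grasp_force: 61.3
```

Emit:
servo_tool --commands '[[[255,0.0014,0,0.002,0,0,0],[255,0,0,0.002,0,0,0],[255,0,0,0.001,0,0,0],[255,0,0,0.001,0,0,0],[255,0,0,0,0,0,0],[255,0,0,0,0,0,0],[255,0,0,0,0,0,0]]]'

```text
clock: 15.63
position: [542.5, 293.8, 42.7]
ee_rot: [-0.638, 0.77, -0.0, 0.0]
contact_force: [0.6, 0.1, -1.6]
gripper_width: 46.1
grasp_force: 61.3
```

Emit:
servo_tool --commands '[[[255,0,0,0.0005,0,0,0],[255,0,0,0.0005,0,0,0],[255,0,0,0,0,0,0]]]'

```text
clock: 15.88
position: [542.5, 293.8, 41.7]
ee_rot: [-0.638, 0.77, -0.0, 0.0]
contact_force: [-0.4, -0.5, -0.3]
gripper_width: 45.5
grasp_force: 61.3
```

Emit:
servo_tool --commands '[[[255,0,0,0.0004,0,0,0],[255,0,0,0,0,0,0],[255,0,0,0,0,0,0]]]'

```text
clock: 16.13
position: [542.5, 293.8, 41.5]
ee_rot: [-0.638, 0.77, -0.0, 0.0]
contact_force: [-0.6, 0.8, 0.7]
gripper_width: 46.2
grasp_force: 61.4
```

Emit:
servo_tool --commands '[[[255,0,0,0.0003,0,0,0],[255,0,0,0,0,0,0],[255,0,0,0,0,0,0]]]'

```text
clock: 16.38
position: [542.5, 293.9, 41.3]
ee_rot: [-0.638, 0.77, -0.0, 0.0]
contact_force: [-1.3, 0.3, 2.5]
gripper_width: 45.8
grasp_force: 61.5
```

```bash
python3 - <<'E'
from h import *
s=arm.read_state();print(s['position'],s['contact_force'],s['wrist_torque'],s['clock'])
E
```

```text
[542.53134209 293.86426104  41.31817135] [-1.25384138  0.34877005  2.45466578] [-0.13528696  0.24919841 -0.02455942] 16.3833
```

Emit:
servo_tool --commands '[[[255,0,0,0.0003,0,0,0],[255,0,0,0,0,0,0],[255,0,0,0,0,0,0]]]'

```text
clock: 16.63
position: [542.5, 293.9, 41.1]
ee_rot: [-0.638, 0.77, -0.0, 0.0]
contact_force: [-1.0, 0.6, 5.0]
gripper_width: 46.0
grasp_force: 61.6
```

```bash
python3 - <<'E'
from h import *
s=arm.read_state();print(s['position'],s['contact_force'],s['wrist_torque'],s['clock'])
E
```

```text
[542.52008068 293.85452086  41.06970584] [-1.01482609  0.56260947  4.97827414] [-0.19392646  0.44247618 -0.05058103] 16.6333
```

Emit:
servo_tool --commands '[[[255,0,0,0.0003,0,0,0],[255,0,0,0,0,0,0],[255,0,0,0,0,0,0]]]'

```text
clock: 16.88
position: [542.6, 293.8, 40.9]
ee_rot: [-0.638, 0.77, -0.0, 0.0]
contact_force: [-2.0, -0.7, 5.6]
gripper_width: 45.9
grasp_force: 61.7
```

```bash
python3 - <<'E'
from h import *
s=arm.read_state();print(s['position'],s['contact_force'],s['wrist_torque'],s['clock'])
E
```

```text
[542.57532115 293.83474561  40.94121688] [-2.00902545 -0.73802545  5.58710985] [-0.21669431  0.53932622 -0.04633862] 16.8833
```

Emit:
servo_tool --commands '[[[255,0,0,0.0003,0,0,0],[255,0,0,0,0,0,0],[110,0,0,0,0,0,0],[104,0,0,0,0,0,0],[98,0,0,0,0,0,0],[90,0,0,0,0,0,0],[60,0,0,0,0,0,0],[0,0,0,0,0,0,0],[0,0,0,0,0,0,0],[0,0,0,0,0,0,0]]]'

```text
clock: 17.72
position: [542.5, 293.8, 40.0]
ee_rot: [-0.638, 0.77, -0.0, -0.0]
contact_force: [0.3, -0.6, -0.9]
gripper_width: 85.4
grasp_force: 0.0
```

Emit:
servo_tool --commands '[[[0,0,0,0,0,0,0],[0,0,0,0,0,0,0],[0,0,0,0,0,0,0]]]'

```text
clock: 17.97
position: [542.5, 293.8, 40.1]
ee_rot: [-0.638, 0.77, -0.0, 0.0]
contact_force: [0.4, -0.2, -0.1]
gripper_width: 85.5
grasp_force: 0.0
```

Released; rise straight up, then back away to see the result.

Emit:
servo_tool --commands '[[[0,0,0,-0.005,0,0,0],[0,0,0,-0.015,0,0,0],[0,0,0,-0.03,0,0,0],[0,0,0,-0.035,0,0,0],[0,0,0,-0.035,0,0,0],[0,0,0,-0.035,0,0,0],[0,-0.03,0.02,-0.02,0,0,0],[0,-0.035,0.02,0,0,0,0],[0,-0.035,0.02,0,0,0,0],[0,-0.035,0.02,0,0,0,0]]]'

```text
clock: 18.8
position: [488.3, 442.5, 216.8]
ee_rot: [-0.638, 0.77, 0.0, 0.001]
contact_force: [0.4, -0.3, -0.4]
gripper_width: 85.2
grasp_force: 0.0
```

Emit:
servo_tool --commands '[[[0,-0.035,0.02,0,0,0,0],[0,-0.035,0.02,0,0,0,0],[0,-0.035,0.02,0,0,0,0],[0,-0.02,0.02,0,0,0,0],[0,0,0.02,0,0,0,0],[0,0,0,0,0,0,0],[0,0,0,0,0,0,0]]]'

```text
clock: 19.38
position: [412.7, 583.2, 215.4]
ee_rot: [-0.639, 0.769, -0.0, -0.0]
contact_force: [0.2, -0.5, 0.5]
gripper_width: 85.8
grasp_force: 0.0
```

```bash
python3 - <<'E'
from h import *
a=snap('top','t6')['frame'][130:260,100:270]; b=snap('scene','s6')['frame'][60:200,250:420]
cv2.imwrite('pics/m6.png',np.vstack([cv2.resize(a,(680,520),interpolation=3)]))
cv2.imwrite('pics/m6.png',np.hstack([cv2.resize(a,(480,367),interpolation=3),cv2.resize(b,(320,264),interpolation=3)[:264].copy() if 0 else cv2.copyMakeBorder(cv2.resize(b,(320,264),interpolation=3),0,103,0,0,0)]))
s=arm.read_state();print(s['position'],s['clock'])
E
```

```text
[414.23703111 582.2498081  215.57846447] 19.4833
```

View pics/m6.png

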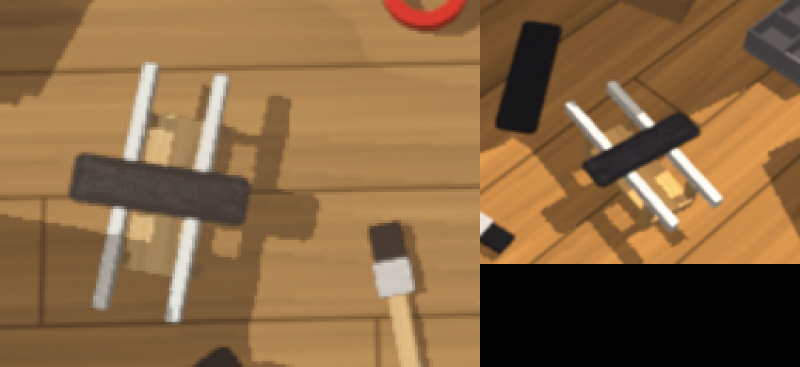

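```bash
python3 - <<'E'
from h import *
W=world('t6',np.array([(78,153),(249,179),(243,224),(71,196)])/2.8235+[99.7,129.7],63); print(W.round(1).tolist(),W.mean(0))
d=(W[0]+W[3]-W[1]-W[2]);print(np.degrees(np.arctan2(d[1],d[0])))
c=W.mean(0)[:2]-[530.9,231]; a=np.radians(-10.8);print('rack x,y offset',c@[np.cos(a),np.sin(a)],c@[-np.sin(a),np.cos(a)])
E
```

```text
[[568.3, 309.3, 63.0], [539.2, 146.4, 63.0], [496.2, 152.2, 63.0], [527.1, 315.3, 63.0]] [532.68364958 230.79687763  63.        ]
79.58596982749114
rack x,y offset 1.7901175789511237 0.13469808757224982
```

Flat, square to the rails and centred within 2 mm; the bystanders are untouched.

```bash
python3 -c "
from bench import ticket
print(ticket.job_done())"
```

```text
the job is handed in; nothing more can be done
None
```

The strip lies flat across both drying-rack rails, centred to within about 2 mm as measured from the last overhead picture, and the job was handed in at about 19.5 s, with a peak measured press on the board of about 6 N.

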